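Soak the wash brush and crack the tool-wash bottle

ROBOT

A 6-joint arm with a two-finger parallel gripper is mounted at the origin on the work surface. World frame = base frame: x ahead of the robot, y to its left, z up, the work surface at z = 0. Lengths are in m, angles in rad, forces in N, time in s.
With the tool pointing down it reaches from about 0.35 to 0.925 m from the base axis. Payload 6.4 kg.
Tool frame: the origin (TCP) lies between the finger pads; the fingertips stand 8 mm ahead of it and the grasp point (between the pads) lies 11 mm behind it (arm.tips_ahead is the distance from the TCP to the fingertips, in m); z points along the fingers, y is the line along which they close (so a half turn about z gives the same grasp; the last joint's range is limited). The gripper opens to 85 mm and grips with 20 to 120 N. Pads are 22 mm wide; open, the fingers measure 114 mm over their backs; the gripper's body (76 mm by 85 mm) begins 54 mm behind the grasp point. The pads swing forward as they close: fully open they stand 13 mm farther back than shut.
Start: joints at [-1.438, 0.245, 1.558, -0, 1.339, -0.174], TCP at [0.196, -0.62, 0.239] pointing down, gripper open.
Joint ranges: [-3.13, 3.13], [-1.02, 2.26], [0.13, 2.54], [-0.95, 4.09], [0.21, 2.88], [-2.74, 2.74]. Speed limits (rad/s): [2.57, 2.57, 3.14, 3.14, 3.14, 3.14].

INTERFACE

Orientations are given as a rotation vector (axis times angle).
In Python, from station import get_obs, viewer, job, arm gives the robot as it stands.
- The arm moves only by the shell command python3 -m inch 'ROWS' [OPENING] [FORCE]. ROWS is a JSON object of lists of equal length, an entry for each row: "delta_pos": the shift along the tool's x, y, z in mm, a list of three; "turn": the turn about the tool's z in degrees. A call has 1 to 8 rows; each row shifts and turns the commanded pose from where the row before left it, along the tool's axes as they then stand; what a row does not reach is not made up. A row lasts 1/10 s, in which the tool goes at most 50 mm and 8.59 degrees, less where a joint would pass 70% of its speed; a pose out of reach is approached as far as the arm can. A call with a gripper value outside its range is refused whole. OPENING is the closure, from -1 (fully open) to 1 (shut), set as the call begins (- or left out, the last holds). The fingers move at their own pace and stop on an object; FORCE is the grip in N (left out, the last holds). Time passes only in rows, so rows that do not move let the fingers close. It gives the time, the measured TCP pose, the force, the opening and the grip force at its end, in the units of the state.
- get_obs(): the state, without advancing time (a new reading comes with each control period).
- viewer.read_camera(name): name is "scene" or "side" or "wrist"; returns the picture (420x560x3 uint8, red, green, blue); there is no depth.
- viewer.calibration(name): a dict with "mtx" (3x3 intrinsics, pixels), "R" (3x3) and "t" (3): a world point X has camera coordinates R X + t. Camera axes: x right, y down, z forward; pixel columns grow to the right and rows downward; lengths in m; the calibration is good to about 2 mm. A picture is of the moment at which its call begins: read the wrist's pose just before it. calibration takes no time and is no camera call; for the wrist camera it gives the pose at the moment of the call.
- job.hand_in(): hands the job in; it is judged then, once.
The state is a dict: "t": time; "q": joint angles; "qd": joint speeds; "tau": joint torques, N m; "eef_pos": TCP position; "tcp_rot": TCP orientation; "contact_force": force on the tool from outside, world axes, zero at the start; "wrist_torque": the same for the moment, N m; "grip_width": opening from 0.0 (shut) to 1.0 (fully open); "grasp_force": force on a finger pad.
Only numpy, scipy, OpenCV 4.12 (cv2) and the standard library are available. Lean on these libraries where they do the work, as an engineer would, in place of code of your own. Each camera call takes 0.05 s, during which the arm holds its last target. There are 200 camera calls.

TASK

Clean up at the painting bench: take the long pink-handled brush out of the drying block, work it up and down inside the white wash pot for two full strokes, each from the floor of the pot up to near its rim and back down, and leave the brush standing in the pot to soak. Then close the tool-wash bottle: screw its cap down until it bottoms out, back it off a quarter turn so that the fumes can bleed off, and finish while still gripping the cap and holding it there. Leave the pot upright and the other things on the bench alone.

Things in the scene. Friction and masses are not known exactly. Their poses are not given: they have to be found in the camera images.
- wash_brush: long pink-handled brush, loose, 45 g, 190 mm long, round. Origin at the bristle end on its axis, z along the brush to the handle's end. Stiff bristle head 20 mm across over the first 34 mm, brass ferrule 15 mm across up to 60 mm, handle 14 mm across from 60 to 190 mm. Starts upright, head down, in any one of the block's three holes, bristle end 10 mm above the table
- black_brush: a short brush with a black handle, 120 mm long, otherwise shaped like the pink one, loose, upright in another hole of the block (its top 130 mm above the table); leave it standing there
- white_brush: a short brush with a white handle, 120 mm long, in the remaining hole, like the black one; leave it standing there
- brush_block: fixed wooden drying block, 46 mm (its x) by 210 mm (its y) by 55 mm high; origin at the centre of its underside. Three round holes 23 mm across and 45 mm deep in a row along its y, 70 mm apart, the middle one at its centre. It may stand left or right of the pot
- wash_pot: white stoneware pot with a purple band, loose, 450 g, open at the top, empty: 100 mm high, outside 80 mm across at the foot and 88 mm at the rim, wall 5 mm, floor 6 mm thick. Origin at the centre of its underside, z up
- bottle: milky tool-wash bottle 84 mm across, clamped in a fixed weighted cradle 130 mm across; neither turns nor moves. Origin under the centre of the cradle on the table; the cap sits on the same vertical axis. The shoulder falls away below 180 mm above the table
- cap: white ribbed screw cap, 40 mm across, 34 mm tall, a purple dab of paint on its top from centre to edge along its x. Origin at the centre of its lower edge, 186.5 mm above the table when fully down; z up on the screw axis. Already caught on its thread; turns with light friction (0.07 N m), needs no pressing; moves 4.2 mm along the axis per full turn
- cap_grip (a point): point on the cap's axis 22 mm above its lower edge (12 mm below its top): where to grip it from above; it rises and sinks with the cap
- cap_turn (a joint): how far the cap is unscrewed, rad: 0 when it has bottomed out on the neck (a hard stop); grows as it is unscrewed, anticlockwise seen from above. It starts between half a turn and nearly a full turn open (3.4 to 5.6), and cannot come off: its travel ends at 9.4
- parts_basket: teal basket with purple printed parts, 110 by 160 by 55 mm, loose, behind the task's things; leave it alone
- paint_jar: small brown paint jar with a black lid, 42 mm across, 55 mm tall, loose; leave it alone
- pink_dropper: pink dropper bottle with a white nozzle, 25 mm across, 76 mm tall, loose, on the robot's side; leave it alone
- phone: black phone lying flat, 150 by 73 by 9 mm, loose, on the robot's side; leave it alone
- swab_tub: white cotton-swab tub, 75 by 85 by 87 mm, loose, at the back; leave it alone

How it is judged:
By the outcome, as a careful person would: the job done as asked, in the order asked, and still so for the second after the job is handed in, while the arm keeps its last pose, push and grip.
It also fails if it takes over 69 s, if anything falls off the work surface, if the arm or the gripper's body presses on something with over 40 N, if the wrist force passes 120 N, or if a joint passes its speed limit or range.

## Working session

There is one attempt and no reset: what is moved stays moved. The work goes in short steps, Python scripts to look and compute and a shell command to move; the robot and the scene stay as the last step left them, time stands still between calls to the robot, and variables do not carry over. Pictures are saved under pics/ and viewed, at most 10 in all, crops included, and the job is handed in when it is done.

```bash
ls; mkdir -p pics; python3 - <<'E'
from station import get_obs, viewer, job, arm
import cv2,numpy as np
o=get_obs();print({k:np.round(v,3).tolist() for k,v in o.items()})
ims=[]
for n in ("scene","side"):
    im=viewer.read_camera(n);cv2.imwrite(f"pics/{n}0.png",im[...,::-1]);c=viewer.calibration(n)
    print(n,np.round(c["mtx"],1).tolist(),np.round(-c["R"].T@c["t"],3))
E
```

```text
pics
{'t': 0.0, 'q': [-1.438, 0.246, 1.559, -0.0, 1.339, -0.174], 'qd': [-0.001, -0.002, -0.0, -0.0, 0.002, -0.0], 'tau': [0.0, -42.951, -32.612, -0.0, 0.005, -0.0], 'eef_pos': [0.196, -0.619, 0.238], 'tcp_rot': [-3.103, -0.48, -0.0], 'contact_force': [0.239, -0.163, -0.741], 'wrist_torque': [0.008, -0.033, -0.033], 'grasp_force': 0.0, 'grip_width': 1.0}
scene [[441.7, 0.0, 274.0], [0.0, 441.7, 215.2], [0.0, 0.0, 1.0]] [ 0.92  -0.519  1.084]
side [[383.0, 0.0, 285.4], [0.0, 383.0, 210.3], [0.0, 0.0, 1.0]] [ 0.33  -0.681  0.541]
```

View pics/scene0.png

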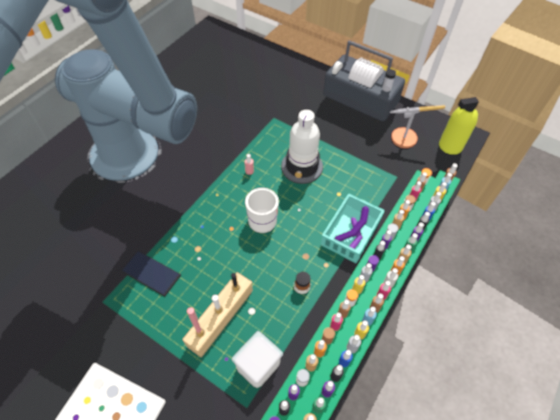

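View pics/side0.png

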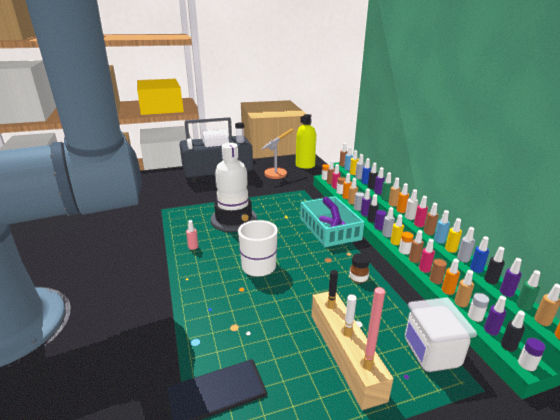

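The scene view shows the pink brush in the near end hole (top about (190,312)), pot rim about (262,202) and cap about (306,118). In the side view they're at (378,292), (258,233) and (230,152).

```bash
cat > h.py <<'E'
import cv2,numpy as np
from scipy.optimize import least_squares
from station import get_obs, viewer, job, arm
def ray(c,uv):
    uv=np.atleast_2d(np.asarray(uv,float)); p=np.c_[uv,np.ones(len(uv))]
    d=p@np.linalg.inv(c["mtx"]).T@c["R"]; return -c["R"].T@c["t"],d
def plane(c,uv,z):
    o,d=ray(c,uv); return o+d*((z-o[2])/d[:,2])[:,None]
def tri(c1,p1,c2,p2):
    A=np.zeros((3,3));b=np.zeros(3)
    for c,p in((c1,p1),(c2,p2)):
        o,d=ray(c,p);d=d[0]/np.linalg.norm(d[0]);M=np.eye(3)-np.outer(d,d);A+=M;b+=M@o
    return np.linalg.solve(A,b)
def proj(c,X):
    x=(c["R"]@np.asarray(X,float)+c["t"]);x=c["mtx"]@x;return x[:2]/x[2]
def circ(P,r):
    s=least_squares(lambda q:np.hypot(P[:,0]-q[0],P[:,1]-q[1])-r,P[:,:2].mean(0),loss="soft_l1",f_scale=.001)
    return s.x,np.abs(s.fun).mean()
def blob(m,uv):
    n,l,s,ce=cv2.connectedComponentsWithStats(m.astype(np.uint8));i=l[uv[1],uv[0]];return (l==i),s[i]
E
python3 - <<'E'
from h import *
ax={}
for n,uv in(("scene",(194,320)),("side",(376,320))):
    im=cv2.imread(f"pics/{n}0.png");c=viewer.calibration(n);h=cv2.cvtColor(im,cv2.COLOR_BGR2HSV).astype(int)
    print(n,"hsv at brush",h[uv[1],uv[0]])
    m=((h[...,0]>165)|(h[...,0]<6))&(h[...,1]>70)&(h[...,2]>90)
    b,s=blob(m,uv);print(s)
    ys,xs=np.nonzero(b)
    rows=np.unique(ys);mid=np.array([xs[ys==r].mean() for r in rows]);k=np.polyfit(rows[4:-4],mid[4:-4],1)
    ax[n]=(c,k,rows)
    t=(np.polyval(k,rows[0]+2),rows[0]+2);print("top@z.2",plane(c,t,.2))
# plane of each view's line -> intersect with z planes
def pl(c,k,rows):
    o,d=ray(c,[(np.polyval(k,r),r) for r in(rows[0],rows[-1])]);n=np.cross(d[0],d[1]);return n,n@o
for z in(.07,.13,.2):
    (n1,d1),(n2,d2)=pl(*ax["scene"]),pl(*ax["side"])
    print(z,np.linalg.solve(np.array([n1,n2])[:,:2],np.array([d1,d2])-np.array([n1,n2])[:,2]*z))
s=cv2.imread("pics/scene0.png");d=cv2.imread("pics/side0.png")
f=lambda im,x,y:cv2.resize(im[y:y+100,x:x+130],None,fx=4,fy=4,interpolation=0)[:,:400]
a=np.hstack([f(s,220,150)[:300],f(s,260,90)[:300]]);b=np.hstack([f(d,210,200)[:300],f(d,180,130)[:300]])
cv2.imwrite("pics/crop1.png",np.vstack([a,b]))
E
```

```text
scene hsv at brush [179  84 188]
[189 312  12  20  93]
top@z.2 [[ 0.59711687 -0.33727761  0.2       ]]
side hsv at brush [177 108 214]
[365 287  20  69 628]
top@z.2 [[ 0.59027638 -0.33158272  0.2       ]]
0.07 [ 0.58829252 -0.33373569]
0.13 [ 0.58882401 -0.33325568]
0.2 [ 0.58944408 -0.33269568]
```

View pics/crop1.png

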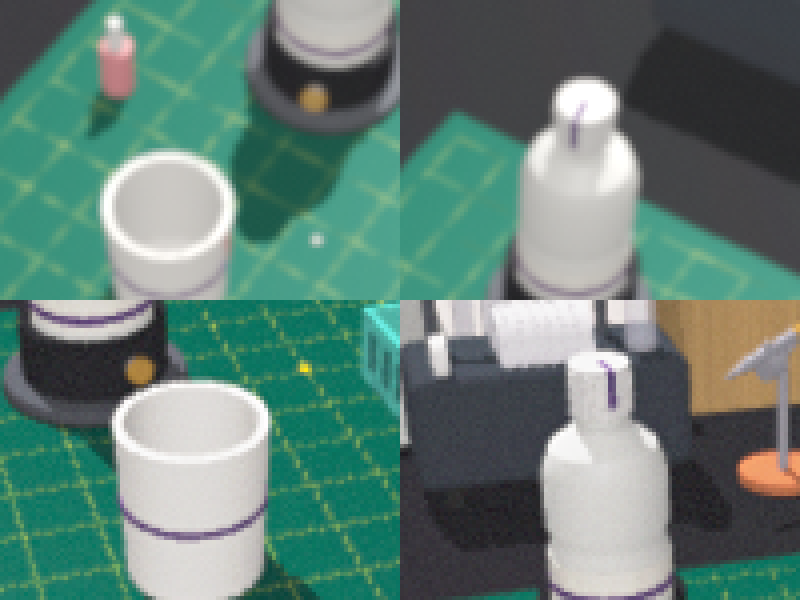

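The crop shows a clear pot rim in both views and the purple dab on the cap's top, from about scene pixel (306,116) toward (303.5,120) and down the side.

```bash
python3 - <<'E'
from h import *
for n,pu,cu in(("scene",(262,222),(309,120)),("side",(258,260),(228,160))):
    im=cv2.imread(f"pics/{n}0.png");c=viewer.calibration(n);h=cv2.cvtColor(im,cv2.COLOR_BGR2HSV).astype(int)
    m=(h[...,1]<40)&(h[...,2]>130)
    for nm,uv,z,r,fr in(("pot",pu,.1,.044,.3),("cap",cu,.2235,.02,.1)):
        b,s=blob(m,uv);print(n,nm,s)
        cn=max(cv2.findContours(b.astype(np.uint8),0,cv2.CHAIN_APPROX_NONE)[0],key=len)[:,0].astype(float)
        y0=cn[:,1].min();H={"scenepot":14,"scenecap":7,"sidepot":9,"sidecap":5}[n+nm]
        p=cn[cn[:,1]<y0+H]
        ctr=p.mean(0);p=p+(p-ctr)/np.linalg.norm(p-ctr,axis=1)[:,None]*.5
        print(circ(plane(c,p,z),r))
    # rim edges lengths
    R=plane(c,[(306.2,116.2),(303.5,120)],.2235);print("dab",R)if n=="scene" else 0
    bl=((h[...,2]<60)&(h[...,1]<120))
c=viewer.calibration("side")
print("block corners side",plane(c,[(312,297),(362,395),(388,378),(337,297)],.055))
E
```

```text
scene pot [ 245  188   34   45 1244]
(array([0.51176723, 0.03900412]), np.float64(0.0012319521884292385))
scene cap [ 289  109   31   58 1384]
(array([0.50128397, 0.27481623]), np.float64(0.0013917802233421748))
dab [[0.50651559 0.26661014 0.2235    ]
 [0.50792697 0.25025325 0.2235    ]]
side pot [ 238  220   40   57 1845]
(array([0.51281729, 0.03743194]), np.float64(0.0009072835932015711))
side cap [ 119  120  129   90 4859]
(array([0.39884789, 0.53068267]), np.float64(0.05997474426148176))
block corners side [[ 0.56561223 -0.16369616  0.055     ]
 [ 0.55401937 -0.37889294  0.055     ]
 [ 0.60471283 -0.36588255  0.055     ]
 [ 0.6108728  -0.1784081   0.055     ]]
```

```bash
cat >> h.py <<'E'
from scipy.spatial.transform import Rotation as Ro
def go(x,y,z=None):
    o=get_obs();R=Ro.from_rotvec(o["tcp_rot"]).as_matrix();p=o["eef_pos"]
    d=np.array([x,y,p[2] if z is None else z])-p
    print("p",np.round(p,4),"tooly yaw",round(np.degrees(np.arctan2(R[1,1],R[0,1])),2),"d_tool mm",np.round(R.T@d*1e3,1),"q",np.round(o["q"],2),"F",np.round(o["contact_force"],1),"T",np.round(o["wrist_torque"],2),"w",round(float(o["grip_width"]),3),"g",round(float(o["grasp_force"]),1),"t",round(float(o["t"]),2))
E
python3 -c "
from h import *
go(.589,-.333,.24)"
```

```text
p [ 0.1963 -0.6191  0.2383] tooly yaw -72.42 d_tool mm [ 460.8 -154.2   -1.3] q [-1.44  0.25  1.56 -0.    1.34 -0.17] F [-0.2  0.5 -0.6] T [ 0.   -0.   -0.03] w 0.997 g 0.0 t 0.1
```

```bash
python3 -m inch '{"delta_pos":[[29,-10,-2],[29,-10,-2],[29,-10,-2],[29,-9,-1],[29,-10,0],[29,-9,0],[29,-10,0],[29,-9,0]],"turn":[0,0,0,0,0,0,0,0]}' -1
python3 -m inch '{"delta_pos":[[29,-10,0],[29,-9,0],[29,-10,0],[29,-9,0],[29,-10,0],[29,-9,0],[29,-10,0],[26,-10,0]],"turn":[0,0,0,0,0,0,0,0]}'
python3 -m inch '{"delta_pos":[[0,0,0],[0,0,0],[0,0,0],[0,0,0],[0,0,0],[0,0,0],[0,0,0],[0,0,0]],"turn":[-8.5,-8.5,-8.5,-8.5,-8.5,-8.5,-8.5,-8.5]}'
python3 -c "
from h import *
go(.589,-.333,.144)
im=viewer.read_camera('wrist');cv2.imwrite('pics/w1.png',im[...,::-1])
c=viewer.calibration('wrist');print(proj(c,(.589,-.333,.2)),proj(c,(.588,-.334,.07)))"
```

```text
t: 0.9
eef_pos: [0.395, -0.475, 0.2457]
tcp_rot: [-3.104, -0.48, 0.0]
contact_force: [0.2, 0.5, 0.2]
grip_width: 0.995
grasp_force: 0.0
t: 1.7
eef_pos: [0.5901, -0.3325, 0.2456]
tcp_rot: [-3.104, -0.48, 0.001]
contact_force: [-0.5, 0.1, -0.4]
grip_width: 1.0
grasp_force: 0.0
t: 2.5
eef_pos: [0.589, -0.3334, 0.2456]
tcp_rot: [-2.298, -2.14, 0.0]
contact_force: [0.5, 0.2, 0.6]
grip_width: 1.002
grasp_force: 0.0
p [ 0.589  -0.3334  0.2456] tooly yaw -4.07 d_tool mm [3.000e-01 1.000e-01 1.016e+02] q [-0.68  0.3   1.48 -0.    1.36 -0.61] F [0.5 0.2 0.6] T [-0.06 -0.02  0.06] w 1.002 g 0.0 t 2.5
[277.07595833 241.23797384] [275.87408384 192.96753592]
```

View pics/w1.png

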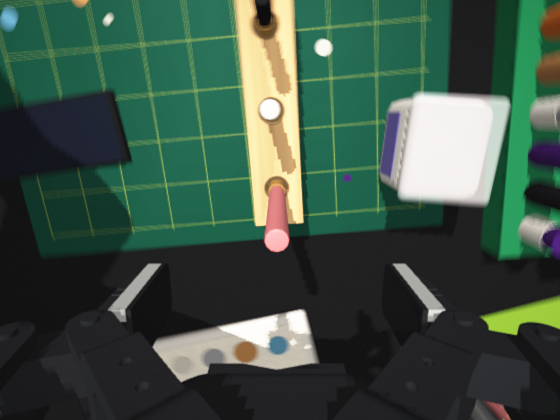

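The wrist view shows the pink tip at (277,239), within 2 px of the prediction, centred between the fingers. I'll descend and grip.

```bash
python3 -m inch '{"delta_pos":[[0,0,25],[0,0,25],[0,0,25],[0,0,15],[0,0,11],[0,0,0]],"turn":[0,0,0,0,0,0]}' -1
python3 -m inch '{"delta_pos":[[0,0,0],[0,0,0],[0,0,0],[0,0,0],[0,0,0],[0,0,0],[0,0,0],[0,0,0]],"turn":[0,0,0,0,0,0,0,0]}' 1 60
python3 -c "
from h import *
go(.5123,.038)"
```

```text
t: 3.15
eef_pos: [0.5886, -0.3331, 0.1436]
tcp_rot: [-2.304, -2.131, 0.001]
contact_force: [0.7, 0.3, -1.0]
grip_width: 0.998
grasp_force: 0.0
t: 3.95
eef_pos: [0.5895, -0.3339, 0.1459]
tcp_rot: [2.305, 2.133, 0.0]
contact_force: [-0.2, 0.1, 3.4]
grip_width: 0.145
grasp_force: 58.7
p [ 0.5895 -0.3339  0.1459] tooly yaw -4.42 d_tool mm [ 3.648e+02 -1.057e+02 -3.000e-01] q [-0.68  0.4   1.55 -0.    1.2  -0.61] F [-0.2  0.1  3.4] T [-0.02  0.09 -0.01] w 0.145 g 58.7 t 3.95
```

```bash
python3 -m inch '{"delta_pos":[[0,0,-10],[0,0,-15],[0,0,-20],[0,0,-25],[0,0,-25],[0,0,-25],[0,0,-20],[0,0,-10]],"turn":[0,0,0,0,0,0,0,0]}'
python3 -m inch '{"delta_pos":[[15,-4,0],[25,-7,0],[28,-8,0],[28,-8,0],[28,-8,0],[28,-8,0],[28,-8,0],[28,-8,0]],"turn":[0,0,0,0,0,0,0,0]}'
python3 -m inch '{"delta_pos":[[28,-8,0],[28,-8,0],[28,-8,0],[28,-8,0],[25,-8,0],[15,-6,0],[5,-2,0],[0,0,0]],"turn":[0,0,0,0,0,0,0,0]}'
python3 - <<'E'
from h import *
go(.5123,.038)
R={}
for n in("scene","side"):
    im=viewer.read_camera(n)[...,::-1];cv2.imwrite(f"pics/{n}1.png",im);c=viewer.calibration(n);R[n]=(c,im)
s,d=R["scene"][1],R["side"][1]
f=lambda im,x,y:cv2.resize(im[y:y+140,x:x+100],None,fx=4,fy=4,interpolation=0)
cv2.imwrite("pics/crop2.png",np.hstack([f(s,210,110),f(d,210,130)]))
p=get_obs()["eef_pos"]
for n in R: print(n,[proj(R[n][0],(p[0],p[1],z)).round(1).tolist() for z in(.16,.194,.22)])
E
```

```text
t: 4.75
eef_pos: [0.5899, -0.3341, 0.2991]
tcp_rot: [2.302, 2.131, 0.001]
contact_force: [1.0, -0.0, -0.5]
grip_width: 0.144
grasp_force: 58.4
t: 5.55
eef_pos: [0.545, -0.1193, 0.2936]
tcp_rot: [-2.303, -2.132, 0.001]
contact_force: [-0.2, -0.7, -1.0]
grip_width: 0.147
grasp_force: 58.4
t: 6.35
eef_pos: [0.5103, 0.0389, 0.2948]
tcp_rot: [-2.304, -2.135, 0.001]
contact_force: [-0.0, -0.4, -0.0]
grip_width: 0.144
grasp_force: 58.5
p [0.5103 0.0389 0.2948] tooly yaw -4.37 d_tool mm [-0.8  2.1 -0. ] q [-0.15 -0.13  1.85 -0.    1.42 -0.07] F [-0.  -0.4 -0. ] T [-0.02  0.05 -0.  ] w 0.144 g 58.5 t 6.35
scene [[260.4, 186.9], [260.1, 178.9], [259.8, 172.5]]
side [[255.4, 205.4], [255.0, 191.2], [254.7, 180.0]]
```

View pics/crop2.png

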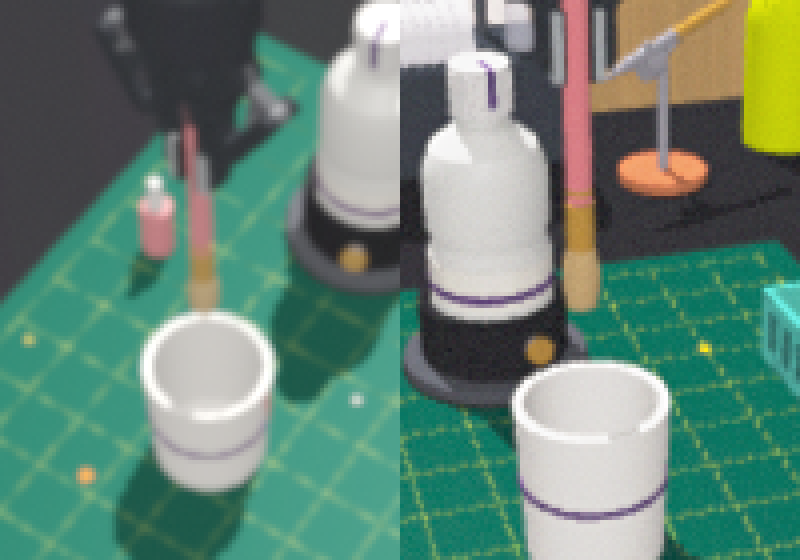

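Both views show the brush hanging vertical over the pot with its bristle end at scene (261,187) and side (255.5,206), so at z≈0.158. I'll lower it into the pot.

```bash
python3 -m inch '{"delta_pos":[[-1,2,0],[0,0,20],[0,0,25],[0,0,25],[0,0,25],[0,0,25],[0,0,20],[0,0,5]],"turn":[0,0,0,0,0,0,0,0]}'
python3 -m inch '{"delta_pos":[[0,0,0],[0,0,1],[0,0,1],[0,0,1],[0,0,0]],"turn":[0,0,0,0,0]}'
python3 -c "
from h import *
go(.5123,.038)"
```

```text
t: 7.25
eef_pos: [0.5112, 0.0368, 0.1476]
tcp_rot: [-2.304, -2.13, 0.005]
contact_force: [-0.1, 0.1, -0.8]
grip_width: 0.149
grasp_force: 58.5
t: 7.75
eef_pos: [0.5129, 0.0374, 0.1477]
tcp_rot: [2.305, 2.134, 0.001]
contact_force: [-0.6, -0.7, -0.9]
grip_width: 0.148
grasp_force: 58.5
p [0.5129 0.0374 0.1477] tooly yaw -4.42 d_tool mm [ 0.6 -0.6 -0. ] q [-0.15  0.03  1.97  0.    1.14 -0.07] F [-0.6 -0.7 -0.9] T [-0.05 -0.02  0.  ] w 0.148 g 58.5 t 7.75
```

```bash
python3 -m inch '{"delta_pos":[[0,0,1],[0,0,1],[0,0,1],[0,0,0],[0,0,0]],"turn":[0,0,0,0,0]}'
python3 -m inch '{"delta_pos":[[0,0,1],[0,0,1],[0,0,0],[0,0,0]],"turn":[0,0,0,0]}'
```

```text
t: 8.25
eef_pos: [0.5126, 0.0374, 0.1442]
tcp_rot: [-2.305, -2.134, 0.0]
contact_force: [0.3, -0.9, -0.0]
grip_width: 0.145
grasp_force: 58.5
t: 8.65
eef_pos: [0.5126, 0.0374, 0.1422]
tcp_rot: [-2.305, -2.134, 0.0]
contact_force: [0.7, -0.4, -0.8]
grip_width: 0.147
grasp_force: 58.5
```

```bash
python3 -m inch '{"delta_pos":[[0,0,1],[0,0,0.5],[0,0,0],[0,0,0]],"turn":[0,0,0,0]}'
python3 -m inch '{"delta_pos":[[0,0,1],[0,0,0],[0,0,0]],"turn":[0,0,0]}'
```

```text
t: 9.05
eef_pos: [0.5132, 0.0373, 0.1419]
tcp_rot: [2.305, 2.134, 0.001]
contact_force: [-2.4, 0.2, 6.2]
grip_width: 0.148
grasp_force: 59.2
t: 9.35
eef_pos: [0.5136, 0.0373, 0.1418]
tcp_rot: [2.304, 2.133, 0.002]
contact_force: [-3.5, -0.4, 10.7]
grip_width: 0.144
grasp_force: 60.0
```

```bash
python3 -m inch '{"delta_pos":[[0,0,-10],[0,0,-20],[0,0,-25],[0,0,-20],[0,0,-10],[0,0,0],[0,0,0]],"turn":[0,0,0,0,0,0,0]}'
python3 -m inch '{"delta_pos":[[0,0,10],[0,0,20],[0,0,25],[0,0,20],[0,0,7],[0,0,3],[0,0,0],[0,0,0]],"turn":[0,0,0,0,0,0,0,0]}'
python3 -c "
from h import *
go(.5123,.038)"
```

```text
t: 10.05
eef_pos: [0.5122, 0.0375, 0.2239]
tcp_rot: [-2.305, -2.133, 0.001]
contact_force: [0.4, 0.2, -1.1]
grip_width: 0.148
grasp_force: 58.7
t: 10.85
eef_pos: [0.5124, 0.0375, 0.1418]
tcp_rot: [-2.303, -2.133, 0.003]
contact_force: [-7.8, 0.6, 20.7]
grip_width: 0.145
grasp_force: 63.5
p [0.5124 0.0375 0.1418] tooly yaw -4.4 d_tool mm [ 0.5 -0.2  0. ] q [-0.15  0.04  1.98 -0.    1.13 -0.07] F [-7.8  0.6 20.7] T [ 0.28  2.21 -0.02] w 0.145 g 63.5 t 10.85
```

```bash
python3 -m inch '{"delta_pos":[[0,0,-10],[0,0,-20],[0,0,-25],[0,0,-21],[0,0,-10],[0,0,0],[0,0,0]],"turn":[0,0,0,0,0,0,0]}'
python3 -m inch '{"delta_pos":[[0,0,10],[0,0,20],[0,0,25],[0,0,20],[0,0,6],[0,0,2.5],[0,0,0],[0,0,0]],"turn":[0,0,0,0,0,0,0,0]}'
python3 -c "
from h import *
go(.5123,.038)
for n in('scene','side'):
    im=viewer.read_camera(n)[...,::-1];cv2.imwrite(f'pics/{n}2.png',im)
"
```

```text
t: 11.55
eef_pos: [0.512, 0.0375, 0.2244]
tcp_rot: [-2.304, -2.133, 0.002]
contact_force: [0.1, 0.3, -0.3]
grip_width: 0.146
grasp_force: 60.3
t: 12.35
eef_pos: [0.5117, 0.0375, 0.1419]
tcp_rot: [-2.303, -2.132, 0.003]
contact_force: [-4.2, 0.9, 5.0]
grip_width: 0.146
grasp_force: 61.1
p [0.5117 0.0375 0.1419] tooly yaw -4.41 d_tool mm [ 0.5  0.5 -0. ] q [-0.15  0.04  1.98 -0.    1.13 -0.07] F [-4.2  0.9  5. ] T [0.04 0.91 0.02] w 0.146 g 61.1 t 12.35
```

```bash
python3 -m inch '{"delta_pos":[[0,0,0],[0,0,0],[0,0,0],[0,0,0],[0,0,0],[0,0,0],[0,0,0],[0,0,0]],"turn":[0,0,0,0,0,0,0,0]}' -1
python3 -m inch '{"delta_pos":[[0,0,-10],[0,0,-15],[0,0,-20],[0,0,-25],[0,0,-25],[0,0,-25],[0,0,-20],[0,0,0]],"turn":[0,0,0,0,0,0,0,0]}'
python3 - <<'E'
from h import *
go(.503,.272)
s,d=[viewer.read_camera(n)[...,::-1] for n in("scene","side")]
f=lambda im,x,y:cv2.resize(im[y:y+140,x:x+100],None,fx=4,fy=4,interpolation=0)
cv2.imwrite("pics/crop3.png",np.hstack([f(s,210,110),f(d,210,130)]))
E
```

```text
t: 13.25
eef_pos: [0.5127, 0.0374, 0.1423]
tcp_rot: [2.306, 2.134, 0.0]
contact_force: [0.2, -0.2, -0.6]
grip_width: 1.0
grasp_force: 0.0
t: 14.05
eef_pos: [0.5144, 0.0372, 0.2866]
tcp_rot: [2.301, 2.13, 0.007]
contact_force: [-0.3, 0.3, 1.0]
grip_width: 0.998
grasp_force: 0.0
p [0.5144 0.0372 0.2866] tooly yaw -4.42 d_tool mm [233.3 -29.4  -0.4] q [-0.15 -0.12  1.85 -0.    1.4  -0.07] F [-0.3  0.3  1. ] T [ 0.03 -0.03 -0.01] w 0.998 g 0.0 t 14.05
```

View pics/crop3.png

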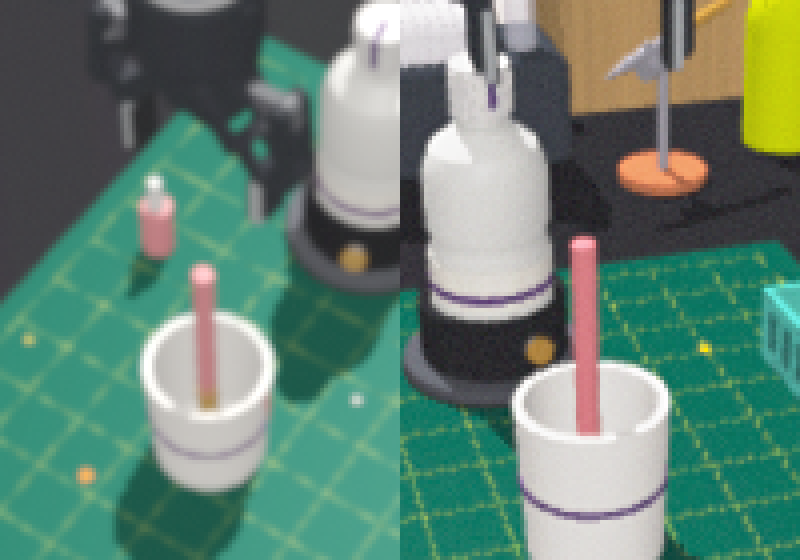

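The brush stands upright on its own in the pot. Now I'll go to the cap.

```bash
python3 -m inch '{"delta_pos":[[15,-2,0],[25,-3,0],[30,-4,0],[30,-4,0],[30,-4,0],[30,-4,0],[30,-4,0],[28,-3,0]],"turn":[0,0,0,0,0,0,0,0]}'
python3 -m inch '{"delta_pos":[[10,-1,0],[5,0,0],[0,0,0],[0,0,0]],"turn":[0,0,0,0]}'
python3 - <<'E'
from h import *
go(.503,.272)
c=viewer.calibration("wrist");im=viewer.read_camera("wrist")[...,::-1];cv2.imwrite("pics/w2.png",im)
print(proj(c,(.503,.272,.2235)))
E
```

```text
t: 14.95
eef_pos: [0.5001, 0.2591, 0.2805]
tcp_rot: [-2.303, -2.134, 0.004]
contact_force: [1.4, -0.8, 0.2]
grip_width: 1.003
grasp_force: 0.0
t: 15.35
eef_pos: [0.5017, 0.2713, 0.282]
tcp_rot: [-2.306, -2.133, 0.001]
contact_force: [-0.5, -0.0, -0.1]
grip_width: 1.002
grasp_force: 0.0
p [0.5017 0.2713 0.282 ] tooly yaw -4.47 d_tool mm [ 0.8  1.3 -0. ] q [ 0.3   0.03  1.72 -0.    1.4   0.38] F [-0.5 -0.  -0.1] T [0.05 0.04 0.03] w 1.002 g 0.0 t 15.35
[279.26114514 232.74386392]
```

View pics/w2.png

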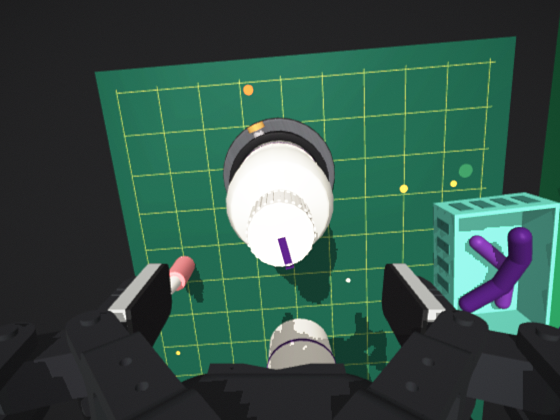

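The wrist view shows the cap top centred near (281,234) with the dab running to (287,264). I'll fit its lower outline.

```bash
python3 - <<'E'
from h import *
c=viewer.calibration("wrist");im=cv2.imread("pics/w2.png");h=cv2.cvtColor(im,cv2.COLOR_BGR2HSV).astype(int)
m=((h[...,1]<60)&(h[...,2]>150))|((h[...,0]>125)&(h[...,0]<150)&(h[...,1]>80));m[:, :200]=0;m[:,380:]=0;m[290:]=0
b,s=blob(m,(265,240));print(s)
cn=max(cv2.findContours(b.astype(np.uint8),0,cv2.CHAIN_APPROX_NONE)[0],key=len)[:,0].astype(float)
y1=cn[:,1].max()
for H in(15,22):
    p=cn[cn[:,1]>y1-H];p+=[0,.5];
    for z in(.2225,.224): print(H,z,circ(plane(c,p,z),.02))
x,_=circ(plane(c,cn[cn[:,1]>y1-18],.2235),.02)
pu=(h[...,0]>120)&(h[...,0]<155)&(h[...,1]>80);pu[:,:260]=0;pu[:,305:]=0;pu[:220]=0;pu[275:]=0
ys,xs=np.nonzero(pu);D=plane(c,np.c_[xs,ys],.2235).mean(0)[:2]-x
print(len(xs),x,"dab mean off",D,"ang",np.degrees(np.arctan2(D[1],D[0])))
go(*x)
E
```

```text
[ 226  141  107  129 9919]
15 0.2225 (array([0.50380205, 0.27024585]), np.float64(0.0005363349139471853))
15 0.224 (array([0.50384444, 0.27092646]), np.float64(0.0005354618690934996))
22 0.2225 (array([0.50368085, 0.27032065]), np.float64(0.00048031688077411006))
22 0.224 (array([0.50371954, 0.27101172]), np.float64(0.0004862054447970662))
211 [0.50375605 0.27106445] dab mean off [ 0.00181896 -0.01122468] ang -80.79524992739081
p [0.5018 0.2711 0.2821] tooly yaw -4.49 d_tool mm [ 0.1  2.  -0. ] q [ 0.3   0.03  1.72 -0.    1.4   0.38] F [ 0.1 -0.5  0.5] T [-0.03  0.06 -0.04] w 0.996 g 0.0 t 15.4
```

```bash
python3 -m inch '{"delta_pos":[[0,2,0],[0,0,0],[0,0,0],[0,0,0],[0,0,0],[0,0,0],[0,0,0],[0,0,0]],"turn":[0,-8.5,-8.5,-8.5,-8.5,-8.5,-8.5,-8.5]}'
python3 -m inch '{"delta_pos":[[0,0,0],[0,0,0],[0,0,0],[0,0,0],[0,0,0],[0,0,0],[0,0,0],[0,0,0]],"turn":[-8.5,-8.5,-8.5,-8.5,-8.5,-8.5,-8.5,-8.5]}'
python3 -m inch '{"delta_pos":[[0,0,0],[0,0,0],[0,0,0],[0,0,0],[0,0,0],[0,0,0]],"turn":[-8.5,-8.5,-8.5,-8.5,0,0]}'
python3 -c "
from h import *
go(.5037,.271,.2005)"
```

```text
t: 16.2
eef_pos: [0.504, 0.2711, 0.2824]
tcp_rot: [0.935, 2.999, 0.0]
contact_force: [0.5, -0.2, 0.0]
grip_width: 1.0
grasp_force: 0.0
t: 17.0
eef_pos: [0.504, 0.2711, 0.2824]
tcp_rot: [-0.902, 3.009, -0.0]
contact_force: [-1.3, -0.3, -0.3]
grip_width: 1.0
grasp_force: 0.0
t: 17.6
eef_pos: [0.5039, 0.2714, 0.2823]
tcp_rot: [-1.731, 2.622, -0.0]
contact_force: [0.2, 0.6, 0.2]
grip_width: 1.003
grasp_force: 0.0
p [0.5039 0.2714 0.2823] tooly yaw 156.86 d_tool mm [ 0.4  0.  81.8] q [ 0.3   0.03  1.72 -0.    1.4  -2.44] F [0.2 0.6 0.2] T [ 0.01 -0.06 -0.03] w 1.003 g 0.0 t 17.6
```

```bash
python3 -m inch '{"delta_pos":[[0,0,15],[0,0,20],[0,0,20],[0,0,15],[0,0,8],[0,0,4],[0,0,0]],"turn":[0,0,0,0,0,0,0]}'
python3 -m inch '{"delta_pos":[[0,0,0],[0,0,0],[0,0,0],[0,0,0],[0,0,0],[0,0,0],[0,0,0]],"turn":[0,0,0,0,0,0,0]}' 1 45
python3 -c "
from h import *
go(.5037,.271,.2005)"
```

```text
t: 18.3
eef_pos: [0.5037, 0.2718, 0.2001]
tcp_rot: [1.735, -2.619, -0.0]
contact_force: [-0.1, 0.0, -0.0]
grip_width: 1.002
grasp_force: 0.0
t: 19.0
eef_pos: [0.5045, 0.2717, 0.2013]
tcp_rot: [-1.735, 2.617, -0.002]
contact_force: [1.4, -1.7, 5.2]
grip_width: 0.46
grasp_force: 45.2
p [0.5045 0.2717 0.2013] tooly yaw 157.07 d_tool mm [1.  0.4 0.8] q [ 0.3   0.1   1.79 -0.    1.25 -2.44] F [ 1.4 -1.7  5.2] T [-0.27 -0.21  0.02] w 0.46 g 45.2 t 19.0
```

```bash
python3 -m inch '{"delta_pos":[[0,0,0.1],[0,0,0.1],[0,0,0.1],[0,0,0.1],[0,0,0.1],[0,0,0.1],[0,0,0.1],[0,0,0.1]],"turn":[8,8,8,8,8,8,8,8]}'
python3 -c "
from h import *
go(.5037,.271)"
python3 -m inch '{"delta_pos":[[0,0,0.1],[0,0,0.1],[0,0,0.1],[0,0,0.1],[0,0,0.1],[0,0,0.1],[0,0,0.1],[0,0,0.1]],"turn":[8,8,8,8,8,8,8,8]}'
python3 -c "
from h import *
go(.5037,.271)"
```

```text
t: 19.8
eef_pos: [0.5054, 0.2704, 0.2006]
tcp_rot: [-0.075, 3.136, -0.005]
contact_force: [5.7, -8.6, 5.6]
grip_width: 0.458
grasp_force: 45.2
p [0.5054 0.2704 0.2006] tooly yaw 92.76 d_tool mm [ 1.7  0.6 -0. ] q [ 0.3   0.1   1.79 -0.    1.24 -1.32] F [ 5.7 -8.6  5.6] T [-1.16 -0.77  0.14] w 0.458 g 45.2 t 19.8
t: 20.6
eef_pos: [0.5047, 0.2691, 0.1997]
tcp_rot: [1.598, 2.7, -0.007]
contact_force: [1.1, -13.4, 8.3]
grip_width: 0.456
grasp_force: 45.5
p [0.5047 0.2691 0.1997] tooly yaw 28.76 d_tool mm [ 2.2  0.1 -0. ] q [ 0.29  0.1   1.79 -0.01  1.24 -0.21] F [  1.1 -13.4   8.3] T [-2.08 -0.02  0.11] w 0.456 g 45.5 t 20.6
```

The cap turns, but the side force shows my grip is about 1 mm off its axis. I'll release, recentre, wind the wrist back and regrip.

```bash
python3 -m inch '{"delta_pos":[[0,0,0],[0,0,0],[0,0,0],[0,0,0]],"turn":[0,0,0,0]}' -0.6
python3 -m inch '{"delta_pos":[[-1,-0.5,0],[0,0,0],[0,0,0],[0,0,0],[0,0,0],[0,0,0],[0,0,0],[0,0,0]],"turn":[0,-8.5,-8.5,-8.5,-8.5,-8.5,-8.5,0]}'
python3 - <<'E'
from h import *
go(.5039,.2706,.1985)
E
```

```text
t: 21.0
eef_pos: [0.5032, 0.272, 0.1981]
tcp_rot: [-1.591, -2.708, 0.001]
contact_force: [0.1, 0.1, 0.3]
grip_width: 0.8
grasp_force: 0.0
t: 21.8
eef_pos: [0.5037, 0.2707, 0.1986]
tcp_rot: [-0.272, -3.13, -0.0]
contact_force: [0.3, -0.4, -0.2]
grip_width: 0.804
grasp_force: 0.0
p [0.5037 0.2707 0.1986] tooly yaw 80.08 d_tool mm [-0.3 -0.1  0.1] q [ 0.29  0.1   1.8   0.    1.24 -1.1 ] F [ 0.3 -0.4 -0.2] T [ 0.03 -0.01  0.06] w 0.804 g 0.0 t 21.8
```

```bash
python3 -m inch '{"delta_pos":[[0,0,0],[0,0,0],[0,0,0],[0,0,0],[0,0,0],[0,0,0]],"turn":[0,0,0,0,0,0]}' 1 45
python3 -m inch '{"delta_pos":[[0,0,0.1],[0,0,0.1],[0,0,0.1],[0,0,0.1],[0,0,0.1],[0,0,0.1],[0,0,0.1]],"turn":[8,8,8,8,8,8,8]}'
python3 -c "
from h import *
go(.5037,.271)"
```

```text
t: 22.4
eef_pos: [0.5037, 0.2703, 0.1989]
tcp_rot: [-0.272, -3.129, 0.001]
contact_force: [-2.7, -5.1, 5.4]
grip_width: 0.455
grasp_force: 45.1
t: 23.1
eef_pos: [0.5039, 0.2705, 0.1983]
tcp_rot: [1.716, 2.631, -0.0]
contact_force: [-3.0, -3.3, 4.5]
grip_width: 0.456
grasp_force: 45.0
p [0.5039 0.2705 0.1983] tooly yaw 23.76 d_tool mm [ 0.5  0.1 -0. ] q [ 0.29  0.1   1.8  -0.    1.24 -0.12] F [-3.  -3.3  4.5] T [-0.54  0.38  0.1 ] w 0.456 g 45.0 t 23.1
```

```bash
python3 -m inch '{"delta_pos":[[0,0,0.1],[0,0,0],[0,0,0.1],[0,0,0.1]],"turn":[6,6,6,6]}'
python3 -c "
from h import *
go(.5037,.271)"
python3 -m inch '{"delta_pos":[[0,0,0.1],[0,0,0],[0,0,0.1],[0,0,0]],"turn":[5,5,5,0]}'
python3 -c "
from h import *
go(.5037,.271)"
```

```text
t: 23.5
eef_pos: [0.504, 0.2705, 0.198]
tcp_rot: [2.224, 2.218, 0.0]
contact_force: [-2.6, -3.0, 3.6]
grip_width: 0.454
grasp_force: 44.9
p [0.504  0.2705 0.198 ] tooly yaw -0.16 d_tool mm [ 0.5 -0.3 -0. ] q [ 0.29  0.1   1.8  -0.    1.24  0.3 ] F [-2.6 -3.   3.6] T [-0.59  0.29  0.1 ] w 0.454 g 44.9 t 23.5
t: 23.9
eef_pos: [0.504, 0.2705, 0.1978]
tcp_rot: [2.491, 1.914, 0.001]
contact_force: [-1.8, -3.8, 4.3]
grip_width: 0.457
grasp_force: 45.0
p [0.504  0.2705 0.1978] tooly yaw -14.93 d_tool mm [ 0.4 -0.5 -0. ] q [ 0.29  0.11  1.8  -0.    1.24  0.56] F [-1.8 -3.8  4.3] T [-0.6   0.3  -0.09] w 0.457 g 45.0 t 23.9
```

```bash
python3 -m inch '{"delta_pos":[[0,0,0.1],[0,0,0],[0,0,0.1],[0,0,0],[0,0,0.1]],"turn":[6,6,6,6,0]}'
python3 -c "
from h import *
go(.5037,.271)"
python3 -m inch '{"delta_pos":[[0,0,0.1],[0,0,0],[0,0,0.1],[0,0,0]],"turn":[5,5,5,0]}'
python3 -c "
from h import *
go(.5037,.271)"
```

```text
t: 24.4
eef_pos: [0.5041, 0.2705, 0.1975]
tcp_rot: [2.833, 1.356, 0.001]
contact_force: [-0.8, -3.7, 5.0]
grip_width: 0.456
grasp_force: 45.1
p [0.5041 0.2705 0.1975] tooly yaw -38.83 d_tool mm [ 0.1 -0.7 -0. ] q [ 0.29  0.11  1.8  -0.    1.24  0.97] F [-0.8 -3.7  5. ] T [-0.71  0.16 -0.07] w 0.456 g 45.1 t 24.4
t: 24.8
eef_pos: [0.5042, 0.2704, 0.1974]
tcp_rot: [2.984, 0.978, 0.001]
contact_force: [-0.2, -5.3, 4.8]
grip_width: 0.456
grasp_force: 45.1
p [0.5042 0.2704 0.1974] tooly yaw -53.69 d_tool mm [-0.  -0.8 -0. ] q [ 0.29  0.11  1.8  -0.    1.24  1.23] F [-0.2 -5.3  4.8] T [-0.86  0.06  0.3 ] w 0.456 g 45.1 t 24.8
```

```bash
python3 -m inch '{"delta_pos":[[0,0,0],[0,0,0],[0,0,0]],"turn":[2,2,0]}'
python3 -c "
from h import *
go(.5037,.271)"
python3 -m inch '{"delta_pos":[[0,0,0],[0,0,0],[0,0,0]],"turn":[2,2,0]}'
python3 -c "
from h import *
go(.5037,.271)"
```

```text
t: 25.1
eef_pos: [0.5046, 0.2707, 0.1974]
tcp_rot: [3.015, 0.877, 0.004]
contact_force: [2.0, -4.8, 3.1]
grip_width: 0.455
grasp_force: 45.1
p [0.5046 0.2707 0.1974] tooly yaw -57.56 d_tool mm [-0.5 -0.8 -0. ] q [ 0.29  0.11  1.8  -0.    1.24  1.3 ] F [ 2.  -4.8  3.1] T [-0.72 -0.36  1.14] w 0.455 g 45.1 t 25.1
t: 25.4
eef_pos: [0.5049, 0.2708, 0.1975]
tcp_rot: [3.046, 0.769, 0.005]
contact_force: [4.6, -3.0, 2.4]
grip_width: 0.46
grasp_force: 45.7
p [0.5049 0.2708 0.1975] tooly yaw -61.67 d_tool mm [-0.9 -0.7 -0. ] q [ 0.29  0.11  1.8  -0.    1.24  1.37] F [ 4.6 -3.   2.4] T [-0.48 -0.72  0.97] w 0.46 g 45.7 t 25.4
```

Bottomed out: torque jumped to about 1.1 N m and the pads slipped a few degrees. I'll unwind in small steps to find where the torque vanishes, which sets the back-off reference.

```bash
for i in 1; do
python3 -m inch '{"delta_pos":[[0,0,0],[0,0,0]],"turn":[-1,0]}' >/dev/null
python3 -c "from h import *
go(.5037,.271)"
python3 -m inch '{"delta_pos":[[0,0,0],[0,0,0]],"turn":[-1,0]}' >/dev/null
python3 -c "from h import *
go(.5037,.271)"
python3 -m inch '{"delta_pos":[[0,0,0],[0,0,0]],"turn":[-1,0]}' >/dev/null
python3 -c "from h import *
go(.5037,.271)"
done
```

```text
p [0.5049 0.2708 0.1975] tooly yaw -60.71 d_tool mm [-0.9 -0.7 -0. ] q [ 0.29  0.11  1.8  -0.    1.24  1.35] F [ 4.1 -2.7  1.9] T [-0.42 -0.71  0.72] w 0.459 g 45.5 t 25.6
p [0.5049 0.2708 0.1975] tooly yaw -59.77 d_tool mm [-0.9 -0.7 -0. ] q [0.29 0.11 1.8  0.   1.24 1.34] F [ 3.9 -3.   2.1] T [-0.46 -0.68  0.41] w 0.453 g 45.5 t 25.8
p [0.5049 0.2708 0.1975] tooly yaw -58.84 d_tool mm [-0.9 -0.8 -0. ] q [0.29 0.11 1.8  0.   1.24 1.32] F [ 3.9 -2.2  2.6] T [-0.46 -0.66  0.05] w 0.457 g 45.5 t 26.0
```

```bash
python3 -m inch '{"delta_pos":[[0,0,-0.1],[0,0,-0.1],[0,0,-0.1],[0,0,-0.1],[0,0,0],[0,0,-0.1],[0,0,-0.1]],"turn":[-4,-7,-7,-7,-7,-7,-7]}'
python3 -m inch '{"delta_pos":[[0,0,-0.1],[0,0,-0.1],[0,0,-0.1],[0,0,0],[0,0,-0.1],[0,0,-0.1],[0,0,0],[0,0,0]],"turn":[-7,-7,-7,-7,-7,-7,-2,0]}'
python3 - <<'E'
from h import *
go(.5037,.271)
E
```

```text
t: 26.7
eef_pos: [0.5041, 0.2713, 0.198]
tcp_rot: [-2.451, -1.964, -0.004]
contact_force: [2.2, -0.1, 3.0]
grip_width: 0.455
grasp_force: 45.5
t: 27.5
eef_pos: [0.5033, 0.2712, 0.1984]
tcp_rot: [-1.541, -2.735, -0.001]
contact_force: [-1.7, -1.4, 5.2]
grip_width: 0.454
grasp_force: 45.8
p [0.5033 0.2712 0.1984] tooly yaw 31.19 d_tool mm [-0.4  0.2 -0. ] q [ 0.3   0.1   1.8   0.    1.24 -0.25] F [-1.7 -1.4  5.2] T [-0.33  0.26  0.13] w 0.454 g 45.8 t 27.5
```

```bash
python3 - <<'E'
from h import *
s,d=[viewer.read_camera(n)[...,::-1] for n in("scene","side")]
f=lambda im:cv2.resize(im[60:395,90:440],(400,383))
cv2.imwrite("pics/fin.png",np.hstack([f(s),f(d)]))
E
```

```text
(no output)
```

View pics/fin.png

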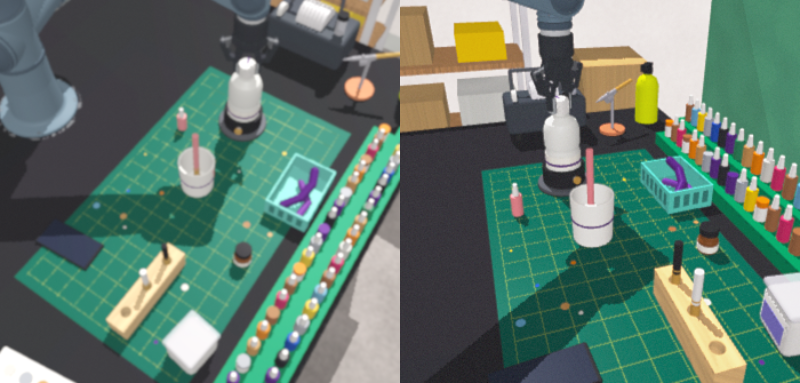

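The final views show the brush standing in the upright pot at (197,170), the other two brushes still in the block, everything else in place and the cap still gripped. I'm handing in.

```bash
python3 -c "
from station import job
print(job.hand_in())"
```

```text
the job is handed in; nothing more can be done
None
```

I handed the job in at about 28 s: two full strokes done, the brush left standing in the upright pot, and the cap bottomed out, backed off about 90° and still gripped; the back-off comes from wrist torque and tool angle, since the dab was out of view.

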